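# Open the push-to-open cup cupboard

### The job

Open the wider of the two small white-doored cupboards on the worktop, so that the cups inside can be reached. It has no handle: press its door in near the free edge until the catch lets go and the door springs ajar, take your fingers off it, then push it wide open from its inner face with a fingertip. Only touch the door, never pinch it between the fingers; leave the narrow cupboard shut and the sugar bowl, the tea glass and the cup standing where they are.

Things in the scene. Friction and masses are not known exactly. Their poses are not given: they have to be found in the camera images.
- wide: the cup cupboard, fixed: brown wooden box 130 deep (x) x 200 wide (y) x 200 mm high, with a plain white handle-less door over its whole front (door's back 8.5 mm in front of the box when shut). Origin: centre of its underside, on the worktop; own -x points out of the front (about to the robot), +y to its left as the robot sees it, z up
- wide_door (a joint): door of the cup cupboard, rad: 0 shut and latched, negative pressed in (stop at about -0.04: 7 mm at the free edge), growing as it swings out to 1.75. Upright hinge at the left edge. Pressing in about 5 mm near the free edge (3 to 4 N) frees the catch; as the finger withdraws, a spring rod throws the door to about 0.4 rad in half a second. It stays where it is left, moves with under 2 N and does not latch again
- wide_front: front skin of the wide door; origin on the hinge axis, mid-thickness, at the door's lower edge; shut, it has the cupboard's axes. The whole door is 14 mm thick, stands 3 to 197 mm above the worktop, and reaches from 5 mm beyond the hinge axis to 187 mm from it at the free edge (own -y)
- wide_back: back skin of the wide door, same origin and axes as the front skin; the two skins are the halves of one 14 mm thick panel. Low on the back, 157 mm from the hinge axis and 30 to 50 mm above the worktop, a small steel pin sticks out 25 mm
- wide_press (a point): point on the outer face of the wide door where to press, 162 mm from the hinge axis, 25 mm short of the free edge, 165 mm above the worktop (32 mm below the door's top); moves with the door
- wide_inner (a point): point on the inner face of the wide door, 120 mm from the hinge axis, 165 mm above the worktop; moves with the door
- wide_hinge (a point): point on the wide door's hinge axis, 165 mm above the worktop. The axis lies 15.5 mm in front of the box's front and 94 mm to the left of its middle, in the middle of the door's thickness; turns with the door, and at 0 its axes are those of the cupboard
- narrow: the narrow cupboard, fixed, to be left shut: same height, depth, finish and door as the other, but 130 mm wide; origin and axes alike
- narrow_door (a joint): door of the narrow cupboard, rad: 0 shut, negative pressed in, grows as it opens; same kind of catch
- sugar_bowl: silver sugar bowl with lid, 68 mm across and 70 mm high, loose, standing in front of the narrow cupboard; origin at the centre of its foot
- tea_glass: small amber tea glass, 39 mm across and 52 mm high, loose, standing before the wide cupboard to the right of its door's swing; origin at the centre of its foot
- cup: clear glass coffee cup, 45 x 77 mm with handle, 51 mm high, loose, standing on top of the narrow cupboard; origin at the centre of its foot
Things that resemble listed ones, but are neither listed nor needed, are in the scene too. What is shaped like the tea_glass but black is not meant.

How it is judged:
By the outcome, as a careful person would: the job done as asked, in the order asked, and still so for the second after the job is handed in, with the robot touching nothing.
It also fails if it takes over 45 s, if anything falls off the work surface, if the arm or the gripper's body presses on something with over 40 N, if the wrist force passes 120 N, or if a joint passes its speed limit or range.

### The arm

A 6-joint arm with a two-finger parallel gripper is mounted at the origin on a cart in front of the work surface, level with it; the furniture and walls round the work are solid. World frame = base frame: x ahead of the robot, y to its left, z up, the work surface at z = 0. Lengths are in m, angles in rad, forces in N, time in s.
With the tool pointing down it reaches from about 0.375 to 0.925 m from the base axis. Payload 5.7 kg.
Tool frame: the origin (TCP) lies midway between the tips of the shut fingers; the grasp point (between the pads) lies 19 mm behind it; z points along the fingers, y is the line along which they close (so a half turn about z gives the same grasp; the last joint's range is limited). The gripper opens to 88 mm and grips with 3 to 60 N. Pads are 20 mm wide; open, the fingers measure 115 mm over their backs; the gripper's body (75 mm by 178 mm) begins 61 mm behind the grasp point.
Start: joints at [-1.312, 0.359, 1.51, -0, 1.272, -0.115], TCP at [0.219, -0.559, 0.223] pointing down, gripper open.
Joint ranges: [-2.97, 2.97], [-1.01, 2.36], [0.21, 2.38], [-0.96, 4.11], [0.2, 2.71], [-2.98, 2.98]. Speed limits (rad/s): [2.39, 2.39, 3.14, 3.14, 3.14, 3.14].

### API

Orientations are given as a unit quaternion [x, y, z, w].
In Python, from bench import move_ptp, servo_line, goto_joints, move_gripper, sleep, inverse_kinematics, capture, PlanningError, close_job, spot_in, silhouettes, current_clock, current_joint_pos, current_qvel, current_joint_torque, current_position, current_orientation, current_force, current_torque, current_finger_gap, current_grip_force gives the robot as it stands. Calls block until the motion is done:
- move_ptp(position, orientation): joint-space move of the TCP to a pose.
- servo_line(position, orientation=None, rate=0.15, contact_N=None): straight line of the TCP; orientation=None keeps the orientation; rate is the mean speed in m/s. With contact_N (N) it stops when the force on the tool has changed by that much, and returns True; else False.
- goto_joints(angles): joint-space move.
- move_gripper(opening): finger opening in m; the grip force is fixed at half the most; returns when the fingers have stopped.
- sleep(seconds).
- inverse_kinematics(position, orientation): joint angles nearest the present ones, or None.
- capture(name): name is "side" or "top"; returns a dict with "image" (420x560x3 uint8, blue, green, red), "range_z" (420x560 float32, m along the optical axis (not along the pixel's ray), 0 where there is no reading), "intrinsics" (3x3 intrinsics, pixels), "R" (3x3) and "t" (3): a world point X has camera coordinates R X + t. Camera axes: x right, y down, z forward; pixel columns grow to the right and rows downward; lengths in m; the calibration is good to about 2 mm. A picture is of the moment at which its call begins.
A pose or a line that the arm cannot do raises PlanningError and nothing moves.
- close_job(): hands the job in; it is judged then, once.
Trained networks look in the newest picture that a camera, given by its name, has taken for a name from the list of things; names that differ only in an ending like _2 or _b are one class to them, and where a whole thing is asked for, a point or a joint stands for the part that bears it (a point fixed in the world has none). Each returns a list of dicts, best first, with "conf" (0 to 1); they miss things now and then, are a little off and sometimes report something else, mostly with a low value. They report only what shows in the picture. A call takes as long as a camera call. They do not tell look-alikes from the thing itself.
- spot_in(camera, query): "xy" ([column, row] in pixels, amid what is visible of it).
- silhouettes(camera, query): "region" (420x560 bool, what is visible of it) and "xy" ([column, row] in pixels, amid what is visible of it).
Readings, each from a call of its own:
- current_clock(): time.
- current_joint_pos(): joint angles.
- current_qvel(): joint speeds.
- current_joint_torque(): joint torques, N m.
- current_position(): TCP position.
- current_orientation(): TCP orientation.
- current_force(): force on the tool from outside, world axes, zero at the start.
- current_torque(): the same for the moment, N m.
- current_finger_gap(): finger opening in m.
- current_grip_force(): force on a finger pad.
Only numpy, scipy, OpenCV 4.12 (cv2) and the standard library are available. Lean on these libraries where they do the work, as an engineer would, in place of code of your own. Each camera call takes 0.05 s, during which the arm holds its last target. There are 200 camera calls.

## Working session

There is one attempt and no reset: what is moved stays moved. The work goes in short steps, each a Python script; the robot and the scene stay as the last script left them, time stands still between calls to the robot, and variables do not carry over. Pictures are saved under pics/ and viewed, at most 10 in all, crops included, and the job is handed in when it is done.

```bash
mkdir -p pics
cat > h.py <<'E'
import numpy as np, cv2
from bench import *
def world(c,uv,z):
    K=c["intrinsics"];p=np.array([(uv[0]-K[0,2])/K[0,0]*z,(uv[1]-K[1,2])/K[1,1]*z,z])
    return c["R"].T@(p-c["t"])
def cloud(c,mask):
    v,u=np.nonzero(mask&(c["range_z"]>0));z=c["range_z"][v,u];K=c["intrinsics"]
    P=np.stack([(u-K[0,2])/K[0,0]*z,(v-K[1,2])/K[1,1]*z,z],1)
    return (P-c["t"])@c["R"]
E
python3 - <<'E'
from h import *
for n in("side","top"):
    c=capture(n);cv2.imwrite(f"pics/{n}0.png",c["image"]);print(n,(-c["R"].T@c["t"]).round(3),c["R"][2].round(2))
    for q in("wide","narrow","wide_front","wide_press","wide_hinge","sugar_bowl","tea_glass","cup"):
        for d in silhouettes(n,q)[:3]:
            P=cloud(c,d["region"])
            print(q,round(d["conf"],2),np.round(d["xy"]),len(P),*( [np.percentile(P,[2,50,98],axis=0).round(3).tolist()] if len(P) else []))
E
```

```text
side [-0.156  0.557  0.767] [ 0.63 -0.54 -0.56]
wide 0.92 [188. 242.] 11806 [[0.521, 0.077, 0.011], [0.538, 0.19, 0.159], [0.677, 0.268, 0.203]]
narrow 0.71 [312. 180.] 6043 [[0.525, -0.276, 0.007], [0.559, -0.173, 0.132], [0.682, -0.15, 0.203]]
wide_front 0.78 [198. 257.] 6387 [[0.52, 0.082, 0.01], [0.53, 0.18, 0.113], [0.54, 0.266, 0.198]]
wide_front 0.69 [312. 182.] 6075 [[0.525, -0.28, 0.007], [0.559, -0.175, 0.132], [0.683, -0.15, 0.203]]
wide_press 0.88 [198. 259.] 6541 [[0.52, 0.083, 0.011], [0.53, 0.181, 0.116], [0.542, 0.266, 0.199]]
wide_press 0.33 [310. 181.] 5842 [[0.525, -0.27, 0.011], [0.558, -0.172, 0.132], [0.678, -0.15, 0.203]]
wide_hinge 0.65 [198. 257.] 6670 [[0.52, 0.081, 0.009], [0.531, 0.18, 0.115], [0.544, 0.267, 0.199]]
tea_glass 0.77 [271. 271.] 408 [[0.456, 0.013, 0.007], [0.469, 0.035, 0.037], [0.494, 0.051, 0.055]]
tea_glass 0.63 [288. 252.] 367 [[0.476, -0.058, 0.007], [0.49, -0.034, 0.036], [0.513, -0.02, 0.054]]
cup 0.84 [306. 132.] 532 [[0.61, -0.441, 0.122], [0.624, -0.219, 0.235], [0.806, -0.198, 0.252]]
top [ 0.274 -0.106  1.2  ] [ 0.25  0.05 -0.97]
[... 508 characters left out ...]
 0.88 [189. 196.] 1731 [[0.521, 0.08, 0.012], [0.532, 0.171, 0.145], [0.547, 0.266, 0.199]]
wide_hinge 0.76 [192. 198.] 1779 [[0.521, 0.08, 0.01], [0.532, 0.17, 0.145], [0.548, 0.267, 0.199]]
wide_hinge 0.33 [367. 174.] 474 [[0.612, -0.257, 0.203], [0.637, -0.224, 0.23], [0.658, -0.197, 0.251]]
sugar_bowl 0.77 [335. 264.] 554 [[0.426, -0.228, 0.039], [0.453, -0.198, 0.055], [0.484, -0.168, 0.066]]
tea_glass 0.77 [274. 234.] 190 [[0.477, -0.055, 0.001], [0.502, -0.037, 0.014], [0.514, -0.02, 0.053]]
tea_glass 0.63 [246. 238.] 199 [[0.459, 0.016, 0.002], [0.481, 0.037, 0.018], [0.495, 0.052, 0.053]]
cup 0.91 [367. 176.] 515 [[0.611, -0.259, 0.2], [0.636, -0.224, 0.229], [0.658, -0.197, 0.251]]
```

View pics/side0.png

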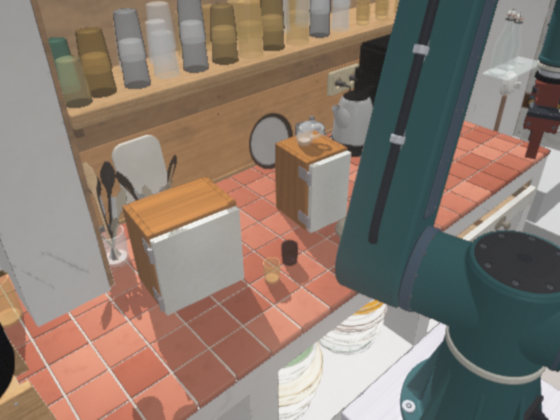

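View pics/top0.png

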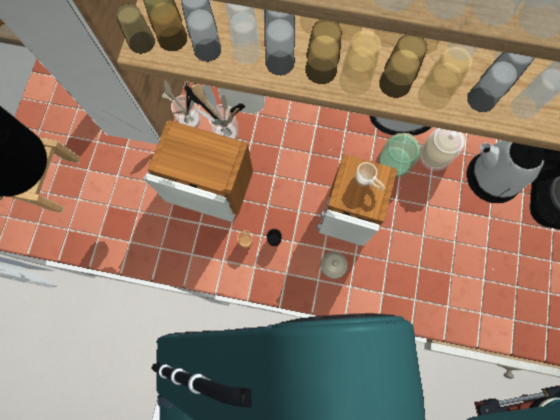

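The wide cupboard is at left (side px 188,242; top px 198,169) and the narrow one at right (side 312,180). There are two tea glasses: the amber one (side 271,271) is the listed one, and the black one (288,252) is the look-alike. Next I fit the cupboard's pose and check for obstacles above.

Run:
```python
from h import *
F=[];T=[];A=[]
for n in("side","top"):
    c=capture(n);full=np.ones((420,560),bool);A.append(cloud(c,full))
    f=cloud(c,cv2.erode(silhouettes(n,"wide_front")[0]["region"].astype(np.uint8),np.ones((7,7)))>0)
    w=cloud(c,silhouettes(n,"wide")[0]["region"])
    f=f[f[:,2]<.19]
    m=f.mean(0);
    for _ in range(3):
        a=np.polyfit(f[:,1],f[:,0],1);r=f[:,0]-np.polyval(a,f[:,1]);f=f[abs(r)<.005]
    t=w[(abs(w[:,2]-.2)<.006)]
    print(n,"front x=a*y+b",a.round(4),len(f),"yaw",-np.arctan(a[0]).round(4),"resid",r.std().round(4))
    print(" front y range",np.percentile(f[:,1],[.5,99.5]).round(3))
    b=t[t[:,0]>.56] ;rect=cv2.minAreaRect((t[:,:2]*1000).astype(np.float32));print(" top rect",rect)
    print(" boxes",cv2.boxPoints(rect).round(1).tolist())
    cr=c["image"][200:320,110:330] if n=="side" else c["image"][130:270,130:310]
    cv2.imwrite(f"pics/{n}c.png",cv2.resize(cr,None,fx=3.4,fy=3.4))
A=np.vstack(A);B=A[(A[:,2]>.22)&(A[:,0]>.2)&(A[:,0]<.8)&(A[:,1]<.6)&(A[:,1]>-.1)]
for y0 in np.arange(-.1,.6,.1):
    for z0 in np.arange(.2,.8,.15):
        s=B[(B[:,1]>=y0)&(B[:,1]<y0+.1)&(B[:,2]>=z0)&(B[:,2]<z0+.15)]
        if len(s)>20: print(y0.round(1),z0.round(2),len(s),"xmin",np.percentile(s[:,0],2).round(3))
```

```text
side front x=a*y+b [0.1002 0.5122] 5172 yaw -0.0999 resid 0.0013
 front y range [0.085 0.263]
 top rect ((603.77294921875, 162.6300048828125), (201.11727905273438, 157.1478271484375), 84.8106460571289)
 boxes [[516.4000244140625, 69.5999984741211], [672.9000244140625, 55.400001525878906], [691.0999755859375, 255.6999969482422], [534.5999755859375, 269.8999938964844]]
top front x=a*y+b [0.1013 0.5127] 763 yaw -0.1009 resid 0.0004
 front y range [0.09 0.25]
 top rect ((606.2869873046875, 164.96461486816406), (200.63192749023438, 154.85980224609375), 84.07260131835938)
 boxes [[518.9000244140625, 73.19999694824219], [672.9000244140625, 57.20000076293945], [693.7000122070312, 256.70001220703125], [539.5999755859375, 272.70001220703125]]
-0.1 0.35 4909 xmin 0.696
-0.1 0.5 3836 xmin 0.207
-0.1 0.65 3817 xmin 0.202
-0.1 0.8 2506 xmin 0.207
0.0 0.2 161 xmin 0.201
0.0 0.35 7939 xmin 0.202
0.0 0.5 5563 xmin 0.202
0.0 0.65 72 xmin 0.697
0.1 0.2 661 xmin 0.2
0.1 0.35 5578 xmin 0.696
0.1 0.5 2127 xmin 0.734
0.2 0.2 109 xmin 0.745
0.2 0.35 6705 xmin 0.696
0.2 0.5 950 xmin 0.742
0.3 0.2 4800 xmin 0.691
0.3 0.35 7850 xmin 0.69
0.3 0.5 5765 xmin 0.69
0.4 0.2 3451 xmin 0.691
0.4 0.35 2869 xmin 0.691
0.4 0.5 759 xmin 0.692
0.5 0.2 1375 xmin 0.478
0.5 0.35 309 xmin 0.705
```

View pics/sidec.png

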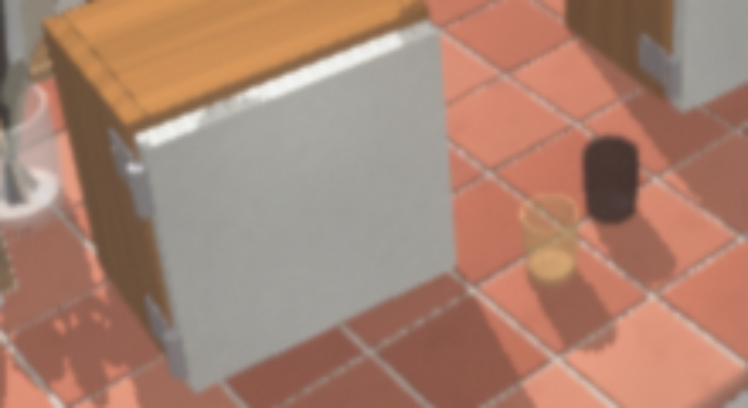

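Crop shows the wide door (hinges on its left edge), the amber glass (px ~550,240 in the crop) right of it, and the black look-alike beyond. Next is the approach and the press.

```bash
cat >> h.py <<'E'
from scipy.spatial.transform import Rotation as Ro
ex=np.array([np.cos(.1),-np.sin(.1),0]);ey=np.array([np.sin(.1),np.cos(.1),0]);Z=np.array([0,0,1.])
H=.517*ex+.3175*ey
d=lambda th:-np.cos(th)*ey-np.sin(th)*ex
n=lambda th:-np.cos(th)*ex+np.sin(th)*ey
def quat(th):  # tool down, tool x along the door normal (inward)
    x=-n(th);return Ro.from_matrix(np.stack([x,np.cross(-Z,x),-Z],1)).as_quat()
def at(th,r,off,z): return H+r*d(th)+off*n(th)+z*Z
E
python3 - <<'E'
from h import *
q=quat(0);pre=at(0,.162,.087,.155)
for p,th in((pre,0),(at(.4,.14,-.03,.155),.4),(at(1.5,.12,-.017,.155),1.5),(at(1.5,.12,-.017,.155),.4)):
    print(p.round(3),inverse_kinematics(p,quat(th)))
move_gripper(0)
move_ptp([.39,-.13,.28],q); move_ptp(pre,q)
print(current_clock(),current_joint_pos(),current_finger_gap(),current_force())
hit=servo_line(at(0,.162,.022,.155),rate=.15,contact_N=3)
print(hit)
c1=servo_line(at(0,.162,-.006,.155),rate=.02,contact_N=9)
p=current_position();print(c1,((p-H)@n(0)).round(4),current_force(),current_clock())
servo_line(at(0,.162,.14,.175),rate=.25)
sleep(.5)
print(current_clock(),current_force())
c=capture("top");cv2.imwrite("pics/t2.png",c["image"]);capture("side")
for k in("top","side"):
  for s in silhouettes(k,"wide_front")[:1]:
    P=cloud(c,s["region"]) if k=="top" else None
    if P is not None:
        P=P[(P[:,2]>.185)&(P[:,2]<.205)];L=P-H;print(np.stack([L@ex,L@ey],1)[::max(1,len(L)//15)].round(3).tolist())
E
```

```text
[0.443 0.112 0.155] [ 9.57373842e-02  2.36338873e-01  1.89083866e+00 -4.44089210e-16
  1.01441512e+00  1.76653371e+00]
[0.505 0.127 0.155] [ 1.13707399e-01  3.21577532e-01  1.76025192e+00 -4.44089210e-16
  1.05976321e+00  2.18450373e+00]
[0.426 0.251 0.155] [ 3.92541261e-01  2.85827196e-01  1.81640908e+00 -4.44089210e-16
  1.03935638e+00 -2.71984772e+00]
[0.426 0.251 0.155] [ 3.92541261e-01  2.85827196e-01  1.81640908e+00 -4.44089210e-16
  1.03935638e+00  2.46333759e+00]
5.3167 [ 9.42602477e-02  2.36126069e-01  1.88996866e+00 -5.52612207e-04
  1.01476782e+00  1.76573836e+00] 0.000674748466227339 [-0.34999594 -0.65672314  0.74057425]
False
True 0.013 [-0.68634736 -0.39631223  0.13883203] 6.6333
7.7917 [ 0.16092322  0.60595638 -0.37917172]
[[-0.001, 0.006], [-0.002, -0.004], [-0.007, 0.0], [-0.008, -0.005], [-0.009, -0.011], [-0.01, -0.016], [-0.014, -0.017], [-0.061, -0.142], [-0.066, -0.139], [-0.067, -0.14], [-0.064, -0.155], [-0.066, -0.156], [-0.068, -0.159], [-0.069, -0.161], [-0.071, -0.165], [-0.072, -0.167], [-0.074, -0.17], [-0.077, -0.17]]
```

View pics/t2.png

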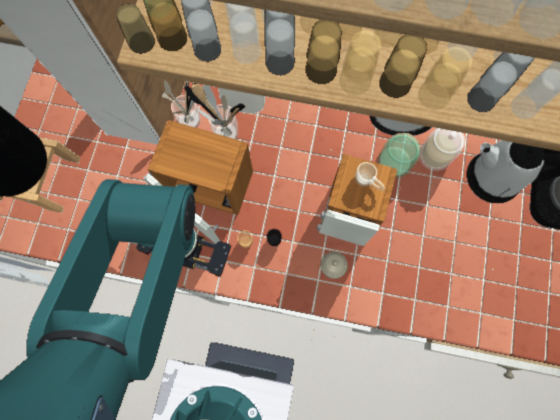

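The door is ajar at about 0.4 rad (top px ~160–215, 180–240), the finger is off it, and the glasses and bowl are unmoved. Next I go in behind it from above and sweep.

Run:
```python
from h import *
qf=lambda th:(Ro.from_quat(quat(th))*Ro.from_euler('z',np.pi)).as_quat()
a=np.arctan2(.066,.155);print(a)
p=current_position();servo_line([p[0],p[1],.29],rate=.25)
move_ptp(at(.4,.135,-.031,.29),qf(.4))
print(current_joint_pos().round(2) if hasattr(current_joint_pos(),'round') else current_joint_pos())
hit=servo_line(at(.4,.135,-.031,.155),rate=.12,contact_N=6);print("down hit",hit,current_position(),current_force())
if not hit:
    for th in np.linspace(.4,1.58,9):
        r=.135-.012*(th-.4)
        servo_line(at(th,r,-.017,.155),qf(th),rate=.1)
        print(round(th,2),np.round(current_force(),1))
    servo_line(at(1.58,.12,-.06,.155),rate=.1)
    servo_line(at(1.58,.12,-.06,.29),rate=.2)
    move_ptp([.36,-.1,.33],qf(1.0))
sleep(.3);print(current_clock(),current_position())
for k in("top","side"):
    c=capture(k);cv2.imwrite(f"pics/{k}3.png",c["image"])
    for q in("tea_glass","sugar_bowl","cup","wide_front"):
        for s in silhouettes(k,q)[:2]:
            P=cloud(c,s["region"])
            if len(P): print(k,q,round(s["conf"],2),np.percentile(P,[2,50,98],axis=0).round(3).tolist())
```

```text
0.40255352086613344
[ 0.12  0.19  1.57 -0.    1.37 -0.95]
down hit False [0.509215   0.13106216 0.15566395] [-0.07016896  0.11798157  0.48022232]
0.4 [-0.3 -0.1  1. ]
0.55 [ 0.1 -0.8 -0.1]
0.7 [-0.5  0.2  1. ]
0.84 [ 0.3  0.1 -0.6]
0.99 [-0.5  0.1 -0.2]
1.14 [ 0.3 -0.3 -0.5]
1.28 [-0.3  0.8  0.2]
1.43 [-0.  -0.1  0.5]
1.58 [0.  0.2 0.1]
18.1583 [ 0.36023395 -0.09948151  0.32988049]
top sugar_bowl 0.65 [[0.364, 0.259, 0.001], [0.452, 0.274, 0.13], [0.549, 0.295, 0.199]]
top cup 0.68 [[0.611, -0.26, 0.198], [0.636, -0.225, 0.23], [0.658, -0.197, 0.251]]
top wide_front 0.74 [[0.377, 0.268, 0.189], [0.459, 0.281, 0.197], [0.543, 0.296, 0.201]]
side tea_glass 0.88 [[0.476, -0.058, 0.006], [0.488, -0.035, 0.037], [0.513, -0.021, 0.054]]
side tea_glass 0.76 [[0.456, 0.014, 0.008], [0.47, 0.035, 0.037], [0.494, 0.052, 0.054]]
side sugar_bowl 0.48 [[0.456, -0.202, 0.017], [0.468, -0.177, 0.047], [0.494, -0.169, 0.06]]
side cup 0.63 [[0.61, -0.26, 0.204], [0.623, -0.216, 0.237], [0.656, -0.197, 0.253]]
side wide_front 0.63 [[0.36, 0.27, 0.012], [0.433, 0.286, 0.121], [0.54, 0.296, 0.199]]
```

View pics/top3.png

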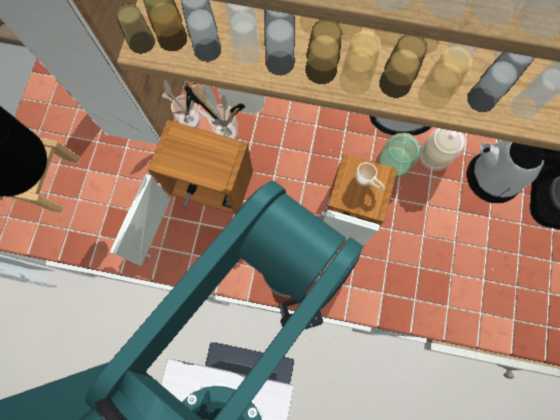

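View pics/side3.png

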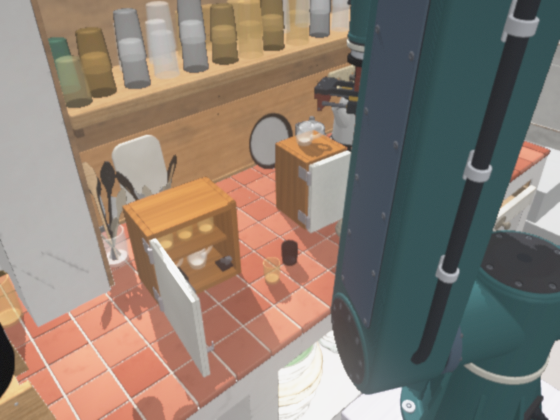

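The wide door is open at ~1.57 rad with the cups visible inside (side ~200,240), and the glasses are in place. The narrow door's appearance (side 330,190) needs checking against the first picture.

Run:
```python
import cv2,numpy as np
a,b=[cv2.resize(cv2.imread(f"pics/side{i}.png")[110:250,260:370],None,fx=3.5,fy=3.5,interpolation=cv2.INTER_CUBIC) for i in(0,3)]
cv2.imwrite("pics/cmp.png",np.hstack([a,b]))
```

```text
(no output)
```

View pics/cmp.png

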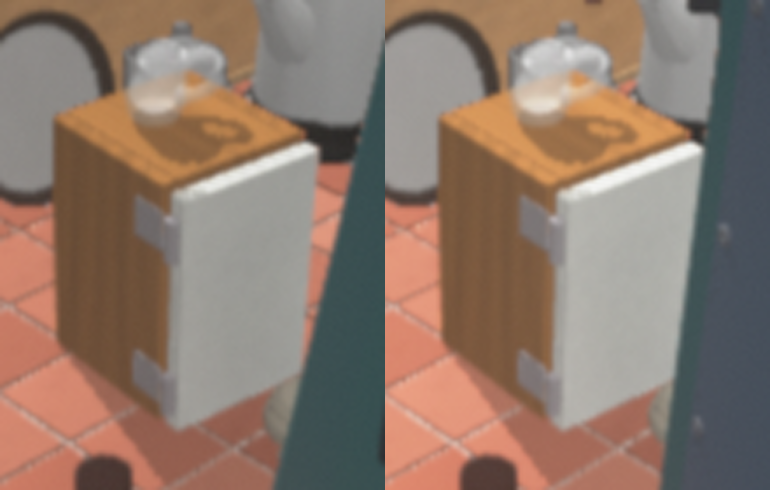

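The two crops match: the narrow door is still shut, and the cup and bowl haven't moved. The robot is touching nothing, so I'm handing in.

```bash
python3 -c "
from bench import *
print(close_job())"
```

```text
the job is handed in; nothing more can be done
None
```

The wide cupboard's door was pressed until it sprang ajar, then pushed open to about 1.57 rad with the shut fingertips on its inner face; pictures show the narrow door shut and the bowl, glass and cup unmoved, and the job was handed in at about 18 s.

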